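# Re-sort three extrusion dies on their trays

## Robot

A 6-joint arm with a two-finger parallel gripper is mounted at the origin on the work surface. World frame = base frame: x ahead of the robot, y to its left, z up, the work surface at z = 0. Lengths are in m, angles in rad, forces in N, time in s.
With the tool pointing down it reaches from about 0.325 to 0.85 m from the base axis. Payload 4.4 kg.
Tool frame: the origin (TCP) lies on the centre line of the jaws, within the pads' length; the fingertips stand 11 mm ahead of it and the grasp point (between the pads) lies 8 mm behind it; z points along the fingers, y is the line along which they close (so a half turn about z gives the same grasp; the last joint's range is limited). The gripper opens to 94 mm and grips with 3 to 60 N. Pads are 16 mm wide; open, the fingers measure 119 mm over their backs; the gripper's body (75 mm by 177 mm) begins 78 mm behind the grasp point.
Start: joints at [1.181, 0.207, 1.542, -0, 1.393, -0.15], TCP at [0.137, 0.559, 0.216] pointing down, gripper open.
Joint ranges: [-2.73, 2.73], [-0.86, 2.22], [0.23, 2.46], [-1.11, 4.25], [0.08, 2.63], [-2.82, 2.82]. Speed limits (rad/s): [2.79, 2.79, 3.14, 3.14, 3.14, 3.14].

## Interface

Orientations are given as a unit quaternion [x, y, z, w].
In Python, from bench import arm, optics gives the robot as it stands.
- The arm moves only by the tool move_arm, never from a script. Its argument "motion" is one flat list of numbers, 4 for each row, row after row: the shift along the tool's x, y, z in cm, then the turn about the tool's z in rad. In form: [x, y, z, twist, x, y, z, twist, ...]. A call has 1 to 10 rows; each row is the pose to reach, as a shift and turn from the pose commanded when the call began, along the tool's axes at that moment; what a row does not reach only later rows make up. A row lasts 1/8 s, in which the tool goes at most 62.5 mm and 10.7 degrees, less where a joint would pass 70% of its speed; a pose out of reach is approached as far as the arm can. A call with a gripper value outside its range is refused whole. "claw" is the finger opening in cm, from 0 to 9.4, set as the call begins (left out, the last holds). The fingers move at their own pace and stop on an object; the grip force is fixed at half the most. Time passes only in rows, so rows that repeat a pose let the fingers close. It gives the time, the measured TCP pose, the force, the opening and the grip force at its end, in the units of the state.
- arm.observe(): the state, without advancing time (a new reading comes with each control period).
- optics.capture(name): name is "scene" or "top" or "wrist"; returns a dict with "frame" (384x512x3 uint8, blue, green, red), "depth" (384x512 float32, m along the optical axis (not along the pixel's ray), 0 where there is no reading), "fx", "fy", "cx", "cy" (pixels), "origin" and "orientation" of the camera in the world. Camera axes: x right, y down, z forward; pixel columns grow to the right and rows downward; lengths in m; the calibration is good to about 2 mm. A picture is of the moment at which its call begins.
- arm.hand_in(): hands the job in; it is judged then, once.
The state is a dict: "time": time; "q": joint angles; "joint_velocities": joint speeds; "joint_torque": joint torques, N m; "ee_pos": TCP position; "eef_rot": TCP orientation; "ft_force": force on the tool from outside, world axes, zero at the start; "wrist_torque": the same for the moment, N m; "opening": opening from 0.0 (shut) to 1.0 (fully open); "grip_force": force on a finger pad.
Only numpy, scipy, OpenCV 4.12 (cv2) and the standard library are available. Lean on these libraries where they do the work, as an engineer would, in place of code of your own. Each camera call takes 0.05 s, during which the arm holds its last target. There are 200 camera calls.

## Task

Each of the three extrusion dies stands in the wrong tray. Rearrange them so that every die stands upright on the cork pad of the tray whose white sample has the same outline as its flange, with the whole flange on the pad; park one die on the pad of the empty tray on the way, and leave that tray empty again at the end. Keep the dies upright, and leave the flask, jar and wrench alone.

Things in the scene. Friction and masses are not known exactly. Their poses are not given: they have to be found in the camera images.
- die_round_mid (a point): Extrusion die with a round flange: aluminium flange, round, 68 mm diameter, 18 mm thick, and on its middle a round brass neck to grip, 26 mm in diameter, 36 mm tall; 54 mm tall over all, 225 to 450 g, loose. This point: on its axis half-way up, 27 mm above its underside (the neck reaches from 9 mm below to 27 mm above it). z up along the neck.
- die_square_mid (a point): Extrusion die with a square flange: aluminium flange, square, 58 mm sides, 18 mm thick, and on its middle a round brass neck to grip, 26 mm in diameter, 36 mm tall; 54 mm tall over all, 225 to 450 g, loose. This point: on its axis half-way up, 27 mm above its underside (the neck reaches from 9 mm below to 27 mm above it). z up along the neck.
- die_triangle_mid (a point): Extrusion die with a triangular flange: aluminium flange, triangular (equal sides of 74 mm, so its corners lie 43 mm from its axis), 18 mm thick, and on its middle a round brass neck to grip, 26 mm in diameter, 36 mm tall; 54 mm tall over all, 225 to 450 g, loose. This point: on its axis half-way up, 27 mm above its underside (the neck reaches from 9 mm below to 27 mm above it). z up along the neck.
- tray_round: Blue plastic tray, fixed, 190 x 110 mm, 14 mm high. A round cork pad 96 mm in diameter lies at one end, its top 8 mm above the table. Origin: at table height below the pad's centre; x points along the tray to its other end, z up. At the other end, 98 mm from the pad's centre, a white profile sample is fixed (top 17 mm above the table): a round disc 44 mm in diameter.
- tray_square: Blue plastic tray, fixed, 190 x 110 mm, 14 mm high. A round cork pad 96 mm in diameter lies at one end, its top 8 mm above the table. Origin: at table height below the pad's centre; x points along the tray to its other end, z up. At the other end, 98 mm from the pad's centre, a white profile sample is fixed (top 17 mm above the table): a square 42 mm wide.
- tray_triangle: Blue plastic tray, fixed, 190 x 110 mm, 14 mm high. A round cork pad 96 mm in diameter lies at one end, its top 8 mm above the table. Origin: at table height below the pad's centre; x points along the tray to its other end, z up. At the other end, 98 mm from the pad's centre, a white profile sample is fixed (top 17 mm above the table): a triangle with equal sides of 52 mm.
- tray_spare: Blue plastic tray, fixed, 190 x 110 mm, 14 mm high. A round cork pad 96 mm in diameter lies at one end, its top 8 mm above the table. Origin: at table height below the pad's centre; x points along the tray to its other end, z up. It has no profile sample and its pad is empty at the start: the parking place.
- flask_mid (a point): Bystander: dark blue drinking flask, 68 mm in diameter, 170 mm tall, standing loose beyond the trays. This point: its middle, half-way up.
- jar_mid (a point): Bystander: clear jar with a white cap, 72 mm in diameter, 90 mm tall, standing loose beyond the trays. This point: its middle, half-way up.
- wrench: Bystander: steel wrench about 180 mm long, lying loose beyond the trays, along its own x. Origin: on its underside near the middle.
There are look-alikes about, which are no part of the job. Leave any orange look-alike of the tray_square alone.

How it is judged:
By the outcome, as a careful person would: the job done as asked, in the order asked, and still so for the second after the job is handed in, with the robot touching nothing.
It also fails if it takes over 96 s, if anything falls off the work surface, if the arm or the gripper's body presses on something with over 40 N, if the wrist force passes 120 N, or if a joint passes its speed limit or range.

## Working session

There is one attempt and no reset: what is moved stays moved. The work goes in short steps, Python scripts to look and compute and a tool call to move; the robot and the scene stay as the last step left them, time stands still between calls to the robot, and variables do not carry over. Pictures are saved under pics/ and viewed, at most 14 in all, crops included, and the job is handed in when it is done.

Besides the shell and the picture viewer there is one more tool, called after "Call:" in YAML: its name, and indented under it one key for each argument. move_arm: Moves the arm, as the interface text tells. Its arguments: {"type":"object","properties":{"motion":{"type":"array","items":{"type":"number"}},"claw":{"type":"number"}},"required":["motion"]}

```bash
mkdir -p pics; cat > h.py <<'E'
import numpy as np, cv2
from scipy.spatial.transform import Rotation as R
from bench import arm, optics
def cap(n,save=None):
    c=optics.capture(n)
    if save: cv2.imwrite('pics/'+save,c['frame'])
    return c
def cloud(c):
    d=c['depth']; v,u=np.indices(d.shape)
    p=np.stack([(u-c['cx'])/c['fx']*d,(v-c['cy'])/c['fy']*d,d],-1)
    return p@R.from_quat(c['orientation']).as_matrix().T+np.array(c['origin'])
E
python3 - <<'E'
from h import *
c=cap('top','top.png'); np.savez('top.npz',**c)
print(c['origin'],c['orientation'],c['fx']); print(arm.observe())
E
```

```text
[ 0.28452426 -0.07898898  1.2911953 ] [-0.69703157  0.71266474 -0.05626262  0.05559209] 438.1854843604371
{'time': 0.05, 'q': array([ 1.18050743e+00,  2.07385455e-01,  1.54291219e+00, -2.65506524e-05,
        1.39349632e+00, -1.50553534e-01]), 'joint_velocities': array([ 0.0002453 ,  0.00020082,  0.00038201, -0.00056915, -0.00118778,
        0.00064533]), 'joint_torque': array([-7.11476923e-05, -3.72166693e+01, -2.82557935e+01,  7.02129956e-02,
        3.11632559e-02, -4.98766519e-05]), 'ee_pos': array([0.13628618, 0.55782778, 0.21533021]), 'eef_rot': array([ 1.19578427e-01,  9.92824148e-01, -1.06414384e-03, -2.81435763e-04]), 'ft_force': array([-0.34308654,  0.34492582, -0.01885307]), 'wrist_torque': array([-0.00425579,  0.07992643,  0.00676976]), 'grip_force': 0.0, 'opening': 0.9986517651452977}
```

View pics/top.png

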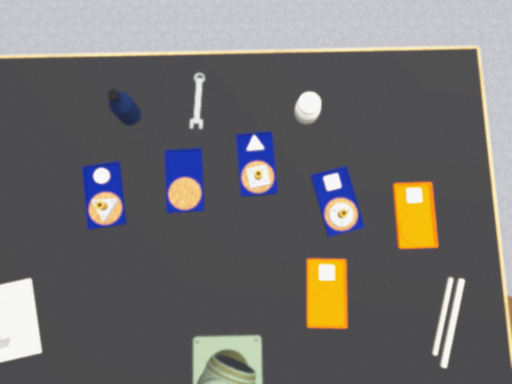

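The picture shows, with +x up and +y left:
- Triangle die on the round-sample tray, pad (105,209).
- Empty spare tray, pad (185,193).
- Square die on the triangle-sample tray, pad (257,177).
- Round die on the blue square-sample tray, pad (341,214).
- Orange look-alikes at (415,215) and (327,293), without dies; these are to be avoided.

The plan is triangle→spare, round→round tray, square→square tray, triangle→triangle tray.

```bash
python3 - <<'E'
from h import *
c=dict(np.load('top.npz')); P=cloud(c); f=c['frame']
hsv=cv2.cvtColor(f,cv2.COLOR_BGR2HSV)
Rm=R.from_quat(c['orientation']).as_matrix()
def ray(u,v,z):
    d=Rm@np.array([(u-c['cx'])/c['fx'],(v-c['cy'])/c['fy'],1]); o=c['origin']; return o+d*(z-o[2])/d[2]
blue=cv2.inRange(hsv,(108,120,90),(130,255,255))
for n,(u,v) in dict(round=(105,209),spare=(185,193),tri=(257,177),square=(341,214)).items():
    s=np.s_[v-24:v+25,u-24:u+25]; p=P[s].reshape(-1,3); hs=hsv[s].reshape(-1,3).astype(int)
    vv,uu=np.mgrid[v-24:v+25,u-24:u+25]
    cork=((hs[:,0]>5)&(hs[:,0]<25)&(hs[:,1]>50)&(hs[:,2]>130)).reshape(49,49)
    pts=np.stack([uu[cork],vv[cork]],-1).astype(np.int32)
    hull=cv2.convexHull(pts); e=cv2.fitEllipse(hull)
    pad=ray(*e[0],.008)
    neck=p[(p[:,2]>.055)&(p[:,2]<.075)]
    fl=p[(p[:,2]>.02)&(p[:,2]<.034)]
    print(n,'pad',pad.round(4),e[1],'neck',len(neck),neck.mean(0).round(4) if len(neck) else '', 'flange z',np.median(fl[:,2]).round(4) if len(fl) else '')
for n,(u,v) in dict(round=(102,176),tri=(255,144),square=(332,182)).items(): print(n,'sample',ray(u,v,.017).round(4),P[v,u].round(4))
cv2.imwrite('pics/c1.png',cv2.resize(f[120:250,70:380],None,fx=2.5,fy=2.5,interpolation=cv2.INTER_CUBIC))
E
```

```text
round pad [0.467  0.3554 0.008 ] (30.665992736816406, 32.3726806640625) neck 71 [0.4687 0.354  0.0609] flange z 0.0252
spare pad [0.5065 0.1209 0.008 ] (30.725595474243164, 31.600313186645508) neck 0  flange z 0.0204
tri pad [ 0.5518 -0.0969  0.008 ] (30.520566940307617, 30.88397979736328) neck 61 [ 0.549  -0.0965  0.0616] flange z 0.0253
square pad [ 0.4345 -0.3397  0.008 ] (31.06255340576172, 32.09891128540039) neck 67 [ 0.4306 -0.3353  0.0612] flange z 0.0252
round sample [0.5618 0.3641 0.017 ] [0.5623 0.365  0.0146]
tri sample [ 0.6497 -0.0922  0.017 ] [ 0.6499 -0.0922  0.0161]
square sample [ 0.5285 -0.3174  0.017 ] [ 0.5283 -0.3173  0.0178]
```

View pics/c1.png

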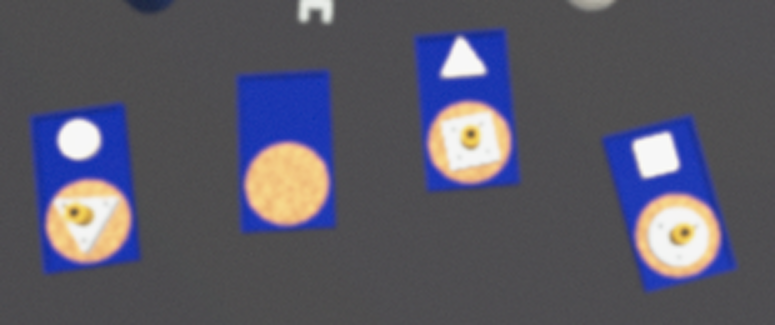

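```bash
cat >> h.py <<'E'
def delta(*targets):
    s=arm.observe(); M=R.from_quat(s['eef_rot'])
    print('t',s['time'],'tcp',s['ee_pos'].round(4),'rotz tool x',M.as_matrix()[:,0].round(3))
    for t in targets: print(t,'->',(M.inv().apply(np.array(t)-s['ee_pos'])*100).round(2))
E
python3 -c "
from h import *
delta((.4687,.354,.2),(.4687,.354,.16))"
```

```text
t 0.05 tcp [0.1363 0.5578 0.2153] rotz tool x [-0.971  0.237  0.   ]
(0.4687, 0.354, 0.2) -> [-37.13 -11.9    1.55]
(0.4687, 0.354, 0.16) -> [-37.13 -11.89   5.55]
```

Call:
move_arm:
  motion: [-5,-1.6,0.2,0,-10.5,-3.4,0.5,0,-16,-5.1,0.7,0,-21.5,-6.9,0.9,0,-27,-8.6,1.1,0,-32,-10.3,1.3,0,-35.5,-11.4,1.5,0,-37.1,-11.9,1.6,0,-37.1,-11.9,1.6,0]
  claw: 7

```text
time: 1.18
ee_pos: [0.4686, 0.3545, 0.1998]
eef_rot: [0.12, 0.993, -0.0, -0.001]
ft_force: [-0.1, 0.2, -0.7]
opening: 0.746
grip_force: 0.0
```

```bash
cat >> h.py <<'E'
def pix(c,p):
    q=R.from_quat(c['orientation']).inv().apply(np.array(p)-c['origin']); return (c['fx']*q[0]/q[2]+c['cx'],c['fy']*q[1]/q[2]+c['cy'])
E
python3 - <<'E'
from h import *
c=cap('wrist','w1.png'); np.savez('w1.npz',**c)
P=cloud(c); p=P.reshape(-1,3); print(c['origin'],c['fx'])
m=(p[:,2]>.057)&(p[:,2]<.067); n=p[m]; 
n=n[np.hypot(n[:,0]-.4687,n[:,1]-.354)<.03]; print(len(n),n.mean(0),n.min(0),n.max(0)); print(pix(c,(.4687,.354,.062)))
delta((.4687,.354,.2))
E
```

```text
[0.39998446 0.37188991 0.36901773] 268.1691675931393
374 [0.46896743 0.35373277 0.06277938] [0.45691323 0.34107807 0.05701565] [0.48291255 0.36616591 0.0651009 ]
(np.float64(258.25722251125256), np.float64(188.6155528324785))
t 1.225 tcp [0.4679 0.3551 0.2   ] rotz tool x [-0.971  0.238  0.001]
(0.4687, 0.354, 0.2) -> [-0.11 -0.09 -0.  ]
```

View pics/w1.png

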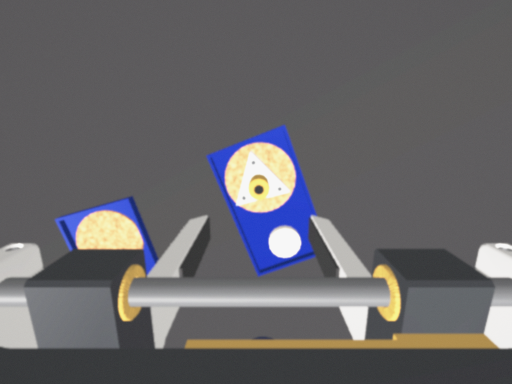

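The wrist view shows the triangle die's neck at (258,188), on the round-sample tray, whose white disc is at (285,241). It measures (0.469, 0.354), which agrees with the top view. I'm going down to grip it.

Call:
move_arm:
  motion: [-0.1,-0.1,4,0,-0.1,-0.1,8,0,-0.1,-0.1,12,0,-0.1,-0.1,14.5,0,-0.1,-0.1,15.8,0,-0.1,-0.1,15.8,0]

```text
time: 1.98
ee_pos: [0.4681, 0.3541, 0.0419]
eef_rot: [0.119, 0.993, -0.0, -0.001]
ft_force: [0.6, -0.6, -0.0]
opening: 0.742
grip_force: 0.0
```

Call:
move_arm:
  motion: [0,0,0,0,0,0,0,0,0,0,0,0,0,0,0,0,0,0,0,0,0,0,0,0]
  claw: 1.5

```text
time: 2.72
ee_pos: [0.4696, 0.3537, 0.0426]
eef_rot: [0.12, 0.993, 0.0, 0.0]
ft_force: [-0.3, -0.5, 1.5]
opening: 0.269
grip_force: 30.0
```

Call:
move_arm:
  motion: [0,0,-1,0,0,0,-3,0,0,0,-6,0,0,0,-8,0,0,0,-8,0]

```text
time: 3.35
ee_pos: [0.4713, 0.3547, 0.1258]
eef_rot: [0.12, 0.993, 0.002, 0.003]
ft_force: [0.4, -0.1, -4.0]
opening: 0.271
grip_force: 30.0
```

```bash
python3 -c "
from h import *
delta((.5065,.1209,.122))"
```

```text
t 3.35 tcp [0.4713 0.3547 0.1258] rotz tool x [-0.971  0.237 -0.005]
(0.5065, 0.1209, 0.122) -> [ -8.97 -21.88   0.33]
```

Call:
move_arm:
  motion: [-0.7,-1.8,0,0,-2.3,-5.3,0,0,-4.2,-10,0,0,-6,-14.5,0,0,-7.6,-18.3,0,0,-8.6,-20.5,0,0,-9.1,-21.6,0,0,-9.1,-21.7,0,0,-9.1,-21.7,0,0,-9.1,-21.7,0,0]

```text
time: 4.6
ee_pos: [0.506, 0.1221, 0.1223]
eef_rot: [0.119, 0.993, 0.0, -0.0]
ft_force: [0.5, -0.3, -3.5]
opening: 0.269
grip_force: 30.0
```

```bash
python3 - <<'E'
from h import *
delta((.5065,.1209,.042))
c=cap('wrist','w2.png'); print(pix(c,(.5065,.1209,.008)))
E
```

```text
t 4.6 tcp [0.506  0.1221 0.1223] rotz tool x [-0.972  0.236  0.   ]
(0.5065, 0.1209, 0.042) -> [-0.08 -0.11  8.03]
(np.float64(257.5490079384554), np.float64(193.8632952592419))
```

View pics/w2.png

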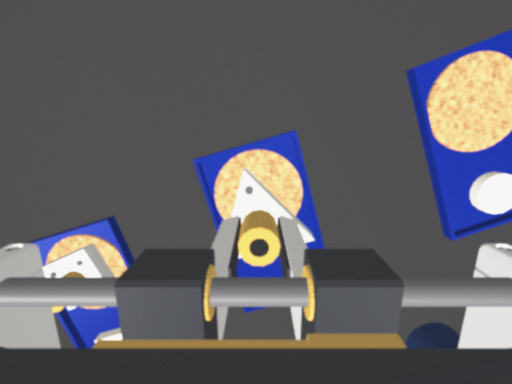

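The picture shows the die upright in the jaws at (258,245), and the spare pad's centre at (258,193) where predicted. I'm lowering it now.

Call:
move_arm:
  motion: [-0.1,-0.1,2,0,-0.1,-0.1,4.5,0,-0.1,-0.1,6.5,0,-0.1,-0.1,7.5,0,-0.1,-0.1,7.8,0,-0.1,-0.1,7.9,0,-0.1,-0.1,7.9,0]

```text
time: 5.52
ee_pos: [0.5078, 0.1201, 0.0442]
eef_rot: [0.12, 0.993, 0.0, 0.001]
ft_force: [-0.0, 0.5, -3.6]
opening: 0.27
grip_force: 30.0
```

Call:
move_arm:
  motion: [0,0,0,0,0,0,0,0,0,0,0,0,0,0,0,0,0,0,-4,0,0,0,-9,0,0,0,-13,0,0,0,-15.8,0,0,0,-15.8,0]
  claw: 7

```text
time: 6.65
ee_pos: [0.509, 0.1202, 0.2042]
eef_rot: [0.12, 0.993, 0.001, 0.003]
ft_force: [-0.3, 0.4, 0.0]
opening: 0.746
grip_force: 0.0
```

```bash
cat >> h.py <<'E'
def neck(c,x,y):
    p=cloud(c).reshape(-1,3); n=p[(p[:,2]>.057)&(p[:,2]<.067)&(np.hypot(p[:,0]-x,p[:,1]-y)<.025)]
    print('neck',len(n),((n.min(0)+n.max(0))/2).round(4),n.mean(0).round(4))
E
python3 - <<'E'
from h import *
neck(cap('wrist'),.5065,.1209)
delta((.4306,-.3353,.2))
E
```

```text
neck 363 [0.5078 0.12   0.0611] [0.5072 0.1201 0.0629]
t 6.7 tcp [0.5075 0.12   0.202 ] rotz tool x [-0.971  0.238 -0.002]
(0.4306, -0.3353, 0.2) -> [ -3.34 -46.06   0.18]
```

Call:
move_arm:
  motion: [-0.2,-3,0,0,-0.6,-8,0,0,-1,-14,0,0,-1.4,-20,0,0,-1.9,-26,0,0,-2.3,-32,0,0,-2.7,-38,0,0,-3.1,-43,0.1,0,-3.3,-46,0.2,0,-3.3,-46,0.2,0]

```text
time: 7.95
ee_pos: [0.4282, -0.3354, 0.1967]
eef_rot: [0.121, 0.993, 0.001, -0.002]
ft_force: [0.1, 0.9, 0.3]
opening: 0.748
grip_force: 0.0
```

Call:
move_arm:
  motion: [0,0,0,0,0,0,0,0]

```text
time: 8.2
ee_pos: [0.4299, -0.333, 0.1988]
eef_rot: [0.119, 0.993, 0.001, -0.0]
ft_force: [0.2, -1.0, -0.3]
opening: 0.746
grip_force: 0.0
```

```bash
python3 - <<'E'
from h import *
neck(cap('wrist'),.4306,-.3353)
delta((.4306,-.3353,.042))
E
```

```text
neck 374 [ 0.4317 -0.3374  0.0613] [ 0.4312 -0.3371  0.0628]
t 8.25 tcp [ 0.4301 -0.3332  0.1991] rotz tool x [-0.972  0.236  0.001]
(0.4306, -0.3353, 0.042) -> [-0.11 -0.2  15.71]
```

Call:
move_arm:
  motion: [-0.2,-0.4,4,0,-0.2,-0.4,8,0,-0.2,-0.4,12,0,-0.2,-0.4,14.5,0,-0.2,-0.4,15.7,0,-0.2,-0.4,15.7,0]

```text
time: 9.0
ee_pos: [0.4308, -0.3383, 0.0421]
eef_rot: [0.119, 0.993, 0.0, -0.0]
ft_force: [-0.5, -0.2, -0.0]
opening: 0.75
grip_force: 0.0
```

Call:
move_arm:
  motion: [0,0,0,0,0,0,0,0,0,0,0,0,0,0,0,0,0,0,0,0,0,0,0,0]
  claw: 1.5

```text
time: 9.75
ee_pos: [0.4309, -0.3387, 0.0426]
eef_rot: [0.12, 0.993, 0.0, 0.0]
ft_force: [0.1, 1.5, 2.3]
opening: 0.275
grip_force: 30.0
```

Call:
move_arm:
  motion: [0,0,-1,0,0,0,-3,0,0,0,-6,0,0,0,-9,0,0,0,-12,0,0,0,-13,0,0,0,-13,0,0,0,-13,0]

```text
time: 10.75
ee_pos: [0.4299, -0.3382, 0.1707]
eef_rot: [0.12, 0.993, 0.001, -0.001]
ft_force: [0.1, 0.1, -3.0]
opening: 0.27
grip_force: 30.0
```

```bash
python3 - <<'E'
from h import *
delta((.467,.3554,.172))
E
```

```text
t 10.75 tcp [ 0.4299 -0.3382  0.1707] rotz tool x [-0.971  0.238  0.003]
(0.467, 0.3554, 0.172) -> [1.288e+01 6.825e+01 2.000e-02]
```

Call:
move_arm:
  motion: [0.4,2,0,0,1.1,6,0,0,2.1,11,0,0,3,16,0,0,4,21,0,0,4.9,26,0,0,5.9,31,0,0,6.8,36,0,0,7.8,41,0,0,8.7,46,0,0]

```text
time: 12.0
ee_pos: [0.4538, 0.131, 0.1717]
eef_rot: [0.119, 0.993, -0.0, -0.001]
ft_force: [0.5, 1.0, -2.2]
opening: 0.271
grip_force: 30.0
```

Call:
move_arm:
  motion: [0.9,5,0,0,1.9,10,0,0,2.8,15,0,0,3.6,19,0,0,4,21.2,0,0,4.2,22.2,0,0,4.2,22.2,0,0,4.2,22.2,0,0,4.2,22.2,0,0]

```text
time: 13.12
ee_pos: [0.4677, 0.353, 0.1725]
eef_rot: [0.12, 0.993, -0.0, -0.0]
ft_force: [0.0, 1.2, -2.4]
opening: 0.273
grip_force: 30.0
```

```bash
python3 - <<'E'
from h import *
delta((.467,.3554,.0425))
c=cap('wrist','w3.png'); print(pix(c,(.467,.3554,.008)))
E
```

```text
t 13.125 tcp [0.4677 0.353  0.1725] rotz tool x [-0.971  0.239 -0.   ]
(0.467, 0.3554, 0.0425) -> [ 0.13  0.22 13.  ]
(np.float64(260.32439950244253), np.float64(182.56827657809728))
```

View pics/w3.png

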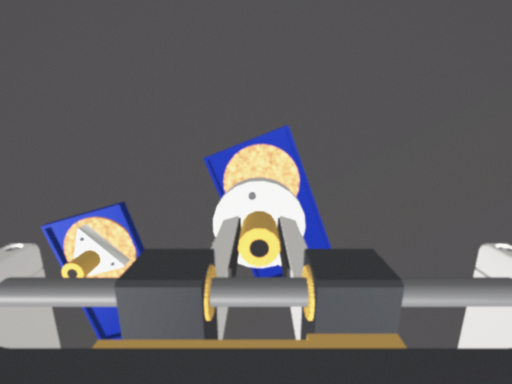

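The round die hangs upright at (259,245). The round tray's pad is centred near (262,182), and the parked triangle sits well on the spare pad at (98,250). I'm lowering the round die.

Call:
move_arm:
  motion: [0.1,0.2,3,0,0.1,0.2,7,0,0.1,0.2,10.5,0,0.1,0.2,12.2,0,0.1,0.2,12.8,0,0.1,0.2,12.9,0,0.1,0.2,12.9,0]

```text
time: 14.05
ee_pos: [0.4682, 0.3569, 0.045]
eef_rot: [0.12, 0.993, 0.001, 0.001]
ft_force: [0.6, -0.7, -3.0]
opening: 0.266
grip_force: 30.0
```

Call:
move_arm:
  motion: [0,0,0,0,0,0,0,0,0,0,0,0,0,0,0,0,0,0,-4,0,0,0,-9,0,0,0,-13,0,0,0,-15.8,0,0,0,-15.8,0]
  claw: 7

```text
time: 15.18
ee_pos: [0.4687, 0.3573, 0.2045]
eef_rot: [0.12, 0.993, 0.002, 0.003]
ft_force: [-0.5, -0.5, 0.1]
opening: 0.744
grip_force: 0.0
```

```bash
python3 - <<'E'
from h import *
neck(cap('wrist'),.467,.3554)
delta((.549,-.0965,.2))
E
```

```text
neck 367 [0.4684 0.3568 0.0614] [0.468  0.3569 0.0628]
t 15.225 tcp [0.4674 0.3566 0.2021] rotz tool x [-0.971  0.237 -0.002]
(0.549, -0.0965, 0.2) -> [-18.68 -42.07   0.18]
```

Call:
move_arm:
  motion: [-1,-2.2,0,0,-3.2,-7,0,0,-5.6,-12.5,0,0,-8,-18,0,0,-10.5,-23.5,0,0,-13,-29,0,0,-15.4,-34.5,0,0,-17.3,-39,0,0,-18.4,-41.5,0.2,0,-18.7,-42.1,0.2,0]

```text
time: 16.48
ee_pos: [0.5473, -0.0982, 0.1967]
eef_rot: [0.121, 0.993, 0.001, -0.002]
ft_force: [0.3, -0.2, -0.3]
opening: 0.741
grip_force: 0.0
```

Call:
move_arm:
  motion: [0,0,0,0,0,0,0,0,0,0,0,0]

```text
time: 16.85
ee_pos: [0.5486, -0.0959, 0.1995]
eef_rot: [0.119, 0.993, 0.0, 0.0]
ft_force: [-0.4, 0.5, 0.3]
opening: 0.744
grip_force: 0.0
```

```bash
python3 - <<'E'
from h import *
c=cap('wrist'); np.savez('w4.npz',**c); neck(c,.549,-.0965)
delta((.549,-.0965,.042))
E
```

```text
neck 371 [ 0.5506 -0.0982  0.0615] [ 0.5501 -0.098   0.0629]
t 16.9 tcp [ 0.5487 -0.096   0.1996] rotz tool x [-0.972  0.236 -0.   ]
(0.549, -0.0965, 0.042) -> [-0.04 -0.04 15.76]
```

Call:
move_arm:
  motion: [-0.2,-0.2,4,0,-0.2,-0.2,8,0,-0.2,-0.2,12,0,-0.2,-0.2,14.5,0,-0.2,-0.2,15.7,0,-0.2,-0.2,15.7,0]

```text
time: 17.65
ee_pos: [0.5499, -0.0991, 0.0421]
eef_rot: [0.119, 0.993, 0.0, -0.001]
ft_force: [-0.2, -0.3, 0.2]
opening: 0.742
grip_force: 0.0
```

Call:
move_arm:
  motion: [0,0,0,0,0,0,0,0,0,0,0,0,0,0,0,0,0,0,0,0,0,0,0,0]
  claw: 1.5

```text
time: 18.4
ee_pos: [0.5503, -0.0993, 0.0427]
eef_rot: [0.12, 0.993, 0.0, 0.0]
ft_force: [0.1, 1.7, 1.4]
opening: 0.271
grip_force: 30.0
```

Call:
move_arm:
  motion: [0,0,-1,0,0,0,-3,0,0,0,-6,0,0,0,-9,0,0,0,-10,0,0,0,-10,0,0,0,-10,0]

```text
time: 19.27
ee_pos: [0.5489, -0.0991, 0.1408]
eef_rot: [0.12, 0.993, 0.0, -0.002]
ft_force: [-0.3, -0.7, -2.8]
opening: 0.268
grip_force: 30.0
```

```bash
python3 - <<'E'
from h import *
delta((.4345,-.3397,.142))
E
```

```text
t 19.275 tcp [ 0.5489 -0.0991  0.1408] rotz tool x [-0.971  0.238  0.003]
(0.4345, -0.3397, 0.142) -> [  5.39 -26.09  -0.11]
```

Call:
move_arm:
  motion: [0.4,-1.8,0,0,1.2,-5.5,0,0,2.2,-10.5,0,0,3.2,-15.5,0,0,4.2,-20,0,0,5,-24,0,0,5.4,-25.8,0,0,5.4,-26.1,0,0,5.4,-26.1,0,0,5.4,-26.1,0,0]

```text
time: 20.52
ee_pos: [0.4362, -0.3389, 0.1423]
eef_rot: [0.119, 0.993, 0.0, -0.0]
ft_force: [-0.7, 0.5, -2.0]
opening: 0.268
grip_force: 30.0
```

```bash
python3 - <<'E'
from h import *
delta((.4345,-.3397,.0425))
c=cap('wrist','w5.png'); print(pix(c,(.4345,-.3397,.008)))
E
```

```text
t 20.525 tcp [ 0.4362 -0.3389  0.1423] rotz tool x [-0.972  0.236  0.   ]
(0.4345, -0.3397, 0.0425) -> [ 0.14 -0.12  9.98]
(np.float64(257.4643437570328), np.float64(187.76574100697133))
```

View pics/w5.png

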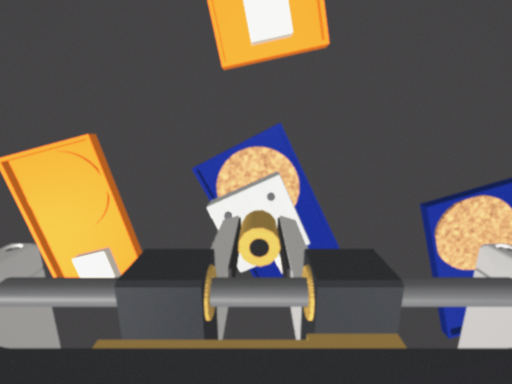

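The square die is upright in the jaws. The pad of the blue square tray is centred near (258,188), matching the prediction of (257,188), and the orange look-alikes are well clear to the sides.

Call:
move_arm:
  motion: [0.1,-0.1,3,0,0.1,-0.1,6,0,0.1,-0.1,8.3,0,0.1,-0.1,9.4,0,0.1,-0.1,9.8,0,0.1,-0.1,9.9,0,0.1,-0.1,9.9,0]

```text
time: 21.45
ee_pos: [0.4351, -0.3416, 0.0444]
eef_rot: [0.12, 0.993, -0.001, 0.001]
ft_force: [-0.2, -0.6, -3.0]
opening: 0.268
grip_force: 30.0
```

Call:
move_arm:
  motion: [0,0,0,0,0,0,0,0,0,0,0,0,0,0,0,0,0,0,-4,0,0,0,-9,0,0,0,-13,0,0,0,-15.8,0,0,0,-15.8,0]
  claw: 7

```text
time: 22.58
ee_pos: [0.4359, -0.3424, 0.2043]
eef_rot: [0.12, 0.993, -0.002, 0.002]
ft_force: [0.1, -0.6, 0.1]
opening: 0.743
grip_force: 0.0
```

```bash
python3 - <<'E'
from h import *
neck(cap('wrist','w6.png'),.4345,-.3397)
delta((.5075,.1201,.2))
E
```

```text
neck 367 [ 0.435  -0.3418  0.0614] [ 0.4345 -0.3416  0.0629]
t 22.625 tcp [ 0.4348 -0.3413  0.202 ] rotz tool x [-0.971  0.237 -0.002]
(0.5075, 0.1201, 0.2) -> [ 3.9  46.55  0.14]
```

View pics/w6.png

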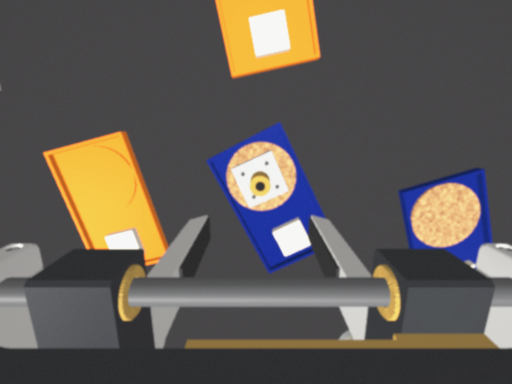

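The square die stands on its pad with cork on all sides: flange about (261,179), pad about (262,176). Next is the triangle die.

Call:
move_arm:
  motion: [0.2,3,0,0,0.7,8,0,0,1.2,14,0,0,1.7,20,0,0,2.2,26,0,0,2.7,32,0,0,3.2,38,0,0,3.6,43,0.1,0,3.9,46,0.2,0,3.9,46.6,0.2,0]

```text
time: 23.88
ee_pos: [0.5057, 0.1225, 0.1969]
eef_rot: [0.118, 0.993, -0.0, -0.002]
ft_force: [0.2, 0.0, -0.8]
opening: 0.746
grip_force: 0.0
```

Call:
move_arm:
  motion: [0,0,0,0,0,0,0,0,0,0,0,0]

```text
time: 24.25
ee_pos: [0.5073, 0.1198, 0.1994]
eef_rot: [0.121, 0.993, -0.0, -0.0]
ft_force: [-0.2, -0.5, 0.2]
opening: 0.741
grip_force: 0.0
```

```bash
python3 - <<'E'
from h import *
neck(cap('wrist'),.5075,.1201)
delta((.5075,.1201,.042))
E
```

```text
neck 377 [0.5079 0.12   0.0612] [0.5072 0.1201 0.0629]
t 24.3 tcp [0.5073 0.12   0.1995] rotz tool x [-0.971  0.239 -0.   ]
(0.5075, 0.1201, 0.042) -> [-1.000e-02  2.000e-02  1.575e+01]
```

Call:
move_arm:
  motion: [0,0,4,0,0,0,8,0,0,0,12,0,0,0,14.5,0,0,0,15.7,0,0,0,15.7,0]

```text
time: 25.05
ee_pos: [0.507, 0.1206, 0.0421]
eef_rot: [0.12, 0.993, -0.0, -0.001]
ft_force: [-0.2, 0.1, 0.0]
opening: 0.747
grip_force: 0.0
```

Call:
move_arm:
  motion: [0,0,0,0,0,0,0,0,0,0,0,0,0,0,0,0,0,0,0,0,0,0,0,0]
  claw: 1.5

```text
time: 25.8
ee_pos: [0.5073, 0.1209, 0.0426]
eef_rot: [0.12, 0.993, -0.0, 0.0]
ft_force: [-0.6, -0.6, 1.2]
opening: 0.27
grip_force: 30.0
```

Call:
move_arm:
  motion: [0,0,-1,0,0,0,-3,0,0,0,-6,0,0,0,-9,0,0,0,-10,0,0,0,-10,0,0,0,-10,0]

```text
time: 26.68
ee_pos: [0.5059, 0.1209, 0.1408]
eef_rot: [0.12, 0.993, -0.0, -0.002]
ft_force: [-0.7, -0.5, -4.2]
opening: 0.272
grip_force: 30.0
```

```bash
python3 - <<'E'
from h import *
# refine triangle tray pad centre from the wrist view w4
c=dict(np.load('w4.npz')); hsv=cv2.cvtColor(c['frame'],cv2.COLOR_BGR2HSV)
u,v=map(int,pix(c,(.5518,-.0969,.008))); m=cv2.inRange(hsv,(5,50,130),(25,255,255)); k=np.zeros_like(m); cv2.circle(k,(u,v),42,255,-1)
pts=cv2.findNonZero(m&k); e=cv2.fitEllipse(cv2.convexHull(pts)); print(e,(u,v))
d=R.from_quat(c['orientation']).apply([(e[0][0]-c['cx'])/c['fx'],(e[0][1]-c['cy'])/c['fy'],1]); print(c['origin']+d*(.008-c['origin'][2])/d[2])
delta((.5518,-.0969,.142))
E
```

```text
((258.6471862792969, 181.0572052001953), (68.23062133789062, 69.23124694824219), 85.75480651855469) (258, 181)
[ 0.5507707  -0.09628703  0.008     ]
t 26.675 tcp [0.5059 0.1209 0.1408] rotz tool x [-0.971  0.238  0.003]
(0.5518, -0.0969, 0.142) -> [ -9.63 -20.07  -0.13]
```

Call:
move_arm:
  motion: [-0.7,-1.4,0,0,-2.3,-4.8,0,0,-4.4,-9.3,0,0,-6.4,-13.5,0,0,-8.1,-17,0,0,-9.2,-19.2,0,0,-9.6,-20,0,0,-9.6,-20.1,0,0,-9.6,-20.1,0,0,-9.6,-20.1,0,0]

```text
time: 27.92
ee_pos: [0.5525, -0.096, 0.1423]
eef_rot: [0.119, 0.993, 0.0, -0.0]
ft_force: [0.2, 0.1, -3.2]
opening: 0.269
grip_force: 30.0
```

```bash
python3 - <<'E'
from h import *
delta((.5513,-.0966,.0425))
c=cap('wrist','w7.png'); print(pix(c,(.5513,-.0966,.008)))
E
```

```text
t 27.925 tcp [ 0.5525 -0.096   0.1423] rotz tool x [-0.972  0.236  0.   ]
(0.5513, -0.0966, 0.0425) -> [ 0.1  -0.09  9.98]
(np.float64(257.79090134906846), np.float64(188.09450697125146))
```

View pics/w7.png

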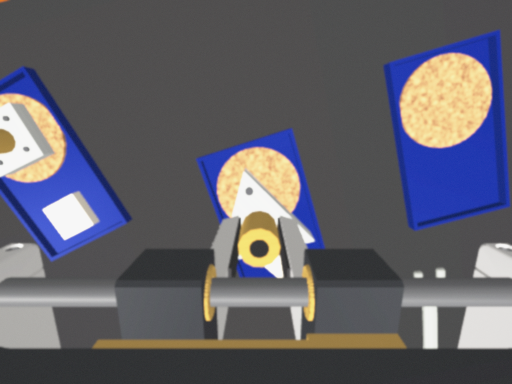

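The triangle die is upright above the triangle tray, with the pad centred near (258,188). I'm lowering it.

Call:
move_arm:
  motion: [0.1,0,3,0,0.1,0,6,0,0.1,0,8.3,0,0.1,0,9.4,0,0.1,0,9.8,0,0.1,0,9.9,0,0.1,0,9.9,0]

```text
time: 28.85
ee_pos: [0.5527, -0.097, 0.0445]
eef_rot: [0.12, 0.993, -0.0, 0.001]
ft_force: [0.9, -0.4, -2.7]
opening: 0.269
grip_force: 30.0
```

Call:
move_arm:
  motion: [0,0,0,0,0,0,0,0,0,0,0,0,0,0,0,0,0,0,-4,0,0,0,-9,0,0,0,-13,0,0,0,-15.8,0,0,0,-15.8,0]
  claw: 7

```text
time: 29.98
ee_pos: [0.5537, -0.0975, 0.2044]
eef_rot: [0.12, 0.993, -0.001, 0.003]
ft_force: [0.8, -0.1, -0.2]
opening: 0.743
grip_force: 0.0
```

```bash
python3 - <<'E'
from h import *
c=cap('wrist'); neck(c,.5513,-.0966); u,v=map(int,pix(c,(.5513,-.0966,.008)))
cv2.imwrite('pics/w8.png',cv2.resize(c['frame'][v-60:v+60,u-60:u+60],None,fx=5,fy=5,interpolation=cv2.INTER_CUBIC))
t=cap('top','top2.png'); 
E
```

```text
neck 359 [ 0.5532 -0.0971  0.062 ] [ 0.5527 -0.0972  0.063 ]
```

View pics/w8.png

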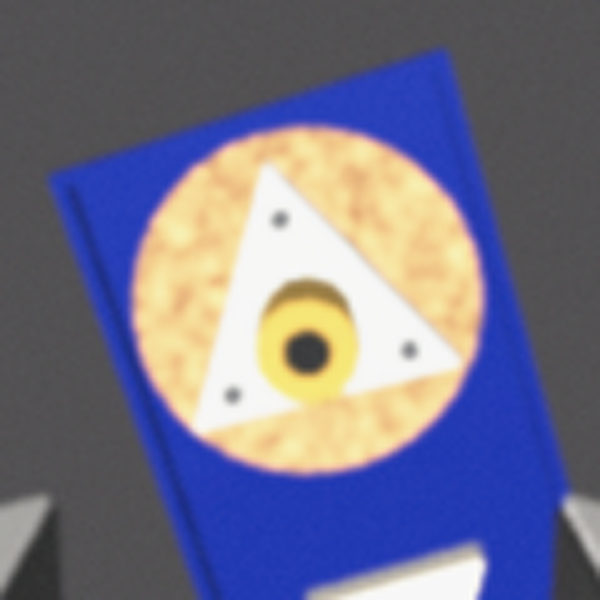

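View pics/top2.png

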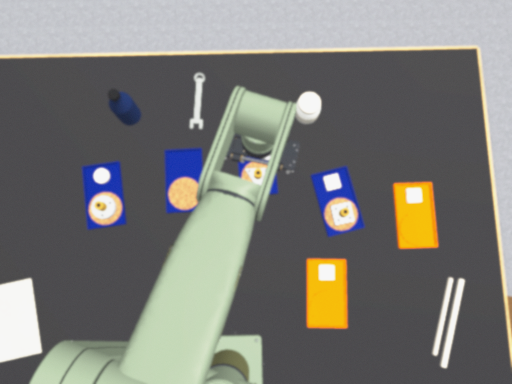

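The crop shows the triangle flange on the pad, its lower-left corner about (195,432) being closest to the rim. I'll check numerically that this is parallax.

```bash
python3 - <<'E'
from h import *
c=cap('wrist'); Rm=R.from_quat(c['orientation'])
def ray(u,v,z):
    d=Rm.apply([(u-c['cx'])/c['fx'],(v-c['cy'])/c['fy'],1]); return (c['origin']+d*(z-c['origin'][2])/d[2])[:2]
u,v=map(int,pix(c,(.5513,-.0966,.008))); hsv=cv2.cvtColor(c['frame'],cv2.COLOR_BGR2HSV)
k=np.zeros(hsv.shape[:2],np.uint8); cv2.circle(k,(u,v),42,255,-1)
ck=cv2.inRange(hsv,(5,50,130),(25,255,255))&k; e=cv2.fitEllipse(cv2.convexHull(cv2.findNonZero(ck))); pad=ray(*e[0],.008)
w=cv2.inRange(hsv,(0,0,190),(180,45,255))&k
a,t=cv2.minEnclosingTriangle(cv2.convexHull(cv2.findNonZero(w))); T=np.array([ray(*q,.026) for q in t[:,0]])
print('pad',pad,e[1],'tri centre',T.mean(0),'corner dist to pad centre mm',np.hypot(*(T-pad).T)*1e3)
E
```

```text
pad [ 0.55074459 -0.09625741] (68.2577133178711, 69.1601791381836) tri centre [ 0.55314561 -0.09698696] corner dist to pad centre mm [42.08498959 47.00237974 45.00597974]
```

The triangle is off centre by about 2.4 mm, leaving a rim margin of about 2–3 mm. There's plenty of time, so I'll re-grip it and shift it 2 mm.

Call:
move_arm:
  motion: [0,0,4,0,0,0,8,0,0,0,12,0,0,0,14.5,0,0,0,15.7,0,0,0,15.7,0]

```text
time: 30.88
ee_pos: [0.5504, -0.0964, 0.0428]
eef_rot: [0.12, 0.993, 0.0, -0.002]
ft_force: [0.5, 0.2, 0.3]
opening: 0.747
grip_force: 0.0
```

Call:
move_arm:
  motion: [0,0,0,0,0,0,0,0,0,0,0,0,0,0,0,0,0,0,0,0,0,0,0,0]
  claw: 1.5

```text
time: 31.62
ee_pos: [0.5519, -0.0969, 0.0447]
eef_rot: [0.12, 0.993, -0.0, 0.0]
ft_force: [0.4, 0.4, 1.1]
opening: 0.27
grip_force: 30.0
```

Call:
move_arm:
  motion: [0,0,-0.7,0,0,0,-1.5,0,0.2,0,-1.5,0,0.2,0,-1.5,0,0.2,0,-1.5,0,0.2,0,-0.8,0,0.2,0,-0.3,0,0.2,0,-0.1,0,0.2,0,-0.1,0,0.2,0,-0.1,0]

```text
time: 32.88
ee_pos: [0.55, -0.0964, 0.0455]
eef_rot: [0.12, 0.993, -0.0, 0.0]
ft_force: [0.4, 0.1, -3.8]
opening: 0.271
grip_force: 30.0
```

Call:
move_arm:
  motion: [0,0,0,0,0,0,0,0,0,0,0,0,0,0,0,0,0,0,-4,0,0,0,-9,0,0,0,-13,0,0,0,-15.8,0,0,0,-15.8,0,0,0,-15.8,0]
  claw: 7

```text
time: 34.12
ee_pos: [0.549, -0.0961, 0.202]
eef_rot: [0.12, 0.993, 0.0, -0.001]
ft_force: [-0.6, -0.3, -0.6]
opening: 0.743
grip_force: 0.0
```

```bash
python3 - <<'E'
from h import *
c=cap('wrist','w9.png'); neck(c,.5513,-.0966); P=cloud(c).reshape(-1,3)
f=P[(np.hypot(P[:,0]-.551,P[:,1]+.0966)<.04)&(P[:,2]>.02)&(P[:,2]<.033)]; A=np.c_[f[:,:2],np.ones(len(f))]; print('flange slope',np.linalg.lstsq(A,f[:,2],rcond=None)[0][:2].round(3),np.median(f[:,2]))
Rm=R.from_quat(c['orientation'])
def ray(u,v,z):
    d=Rm.apply([(u-c['cx'])/c['fx'],(v-c['cy'])/c['fy'],1]); return (c['origin']+d*(z-c['origin'][2])/d[2])[:2]
u,v=map(int,pix(c,(.5513,-.0966,.008))); hsv=cv2.cvtColor(c['frame'],cv2.COLOR_BGR2HSV)
k=np.zeros(hsv.shape[:2],np.uint8); cv2.circle(k,(u,v),42,255,-1)
w=cv2.inRange(hsv,(0,0,190),(180,45,255))&k
a,t=cv2.minEnclosingTriangle(cv2.convexHull(cv2.findNonZero(w))); T=np.array([ray(*q,.026) for q in t[:,0]])
print(T.mean(0),np.hypot(*(T-[.5507,-.0963]).T)*1e3)
E
```

```text
neck 371 [ 0.5512 -0.0969  0.0613] [ 0.5509 -0.0968  0.0629]
flange slope [ 0.009 -0.001] 0.02702390771596086
[ 0.55142114 -0.09643492] [43.47760951 45.32942634 44.69065575]
```

View pics/w9.png

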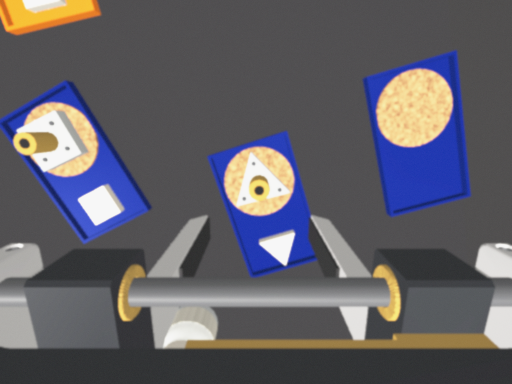

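The triangle die is centred at (258,183) on the triangle tray's pad and standing level. The square die is on its own tray and the spare pad at (415,107) is empty. The round die was checked earlier. I'm handing in.

```bash
python3 -c "
from h import *
print(arm.hand_in())"
```

```text
the job is handed in; nothing more can be done
None
```

The job is handed in at about 34 s: each die stands upright on the pad of its matching tray, all within about 2 mm of centre, the spare tray is empty again, and the flask, jar and wrench were not touched.

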